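Shake the key tag out of the slotted box

TASK

The orange key tag has got into the clear slotted box, which stands upside down on its slot. Pick the box up, hold it over the brown bowl and tip and shake it until the tag lines up with the slot and drops straight into the bowl. Then stand the empty box back on the worktop, slot side down and clear of the bowl, leaving the bowl upright about where it is and the other things undisturbed.

Things in the scene. Friction and masses are not known exactly. Their poses are not given: they have to be found in the camera images.
- box_center (a point): centre (half-way up, 36 mm above the worktop) of the loose closed box, 106 (x) x 68 (y) x 72 (z) mm, about 0.2 kg, walls 3 mm: clear plastic long sides and top, blue ends and blue slotted face. The ends look alike. Axes: x along its length, y across its 68 mm width (grip it across this from above), z up at the start. The slotted face is -z, on the worktop.
- box_slot (a point): centre of the slot, in the middle of the outside of the slotted face, 36 mm below the box's centre. The slot, the box's only opening, runs along the box: 88 mm long (x), 25 mm wide (y). The floor inside is solid round it: ledges 18.5 mm wide along both long sides and 6 mm at the ends. Axes as the box's.
- tag_center (a point): centre of the orange plastic key tag, a flat slab 52 (x) x 18 (y) x 8 (z) mm with round ends, 30 g. It starts flat on the box's floor across the slot (within 30 degrees of crosswise), bridging it, and stays so while the box is level. It slides at 10 to 15 degrees of tilt. Tipping the box cornerwise to and fro (end and side both 20 degrees down) turns it along the slot and it drops out.
- brown_bowl: loose brown stoneware bowl, 129 mm across the rim, about 110 mm inside, 57 mm high, 0.34 kg; origin at the centre of its underside. The tag belongs in it.
- blender_cup: bystander: orange and white cup, 66 mm across, 160 mm high; origin under its centre
- sport_lid: bystander: black lid with a carrying loop, 62 x 78 x 83 mm; origin under its centre
- scraper: bystander: scraper with a purple handle lying flat, 31 x 152 x 23 mm; origin under its centre
- soup_tin: bystander: low food tin with a pull-ring lid and a red and white label, 75 mm across, 58 mm high; origin under its centre
- jam_jar: bystander: jam jar with a red lid, 66 mm across, 82 mm high; origin under its centre
Mind the look-alikes: they are no part of the job. Of the things that look like the brown_bowl, take the one that is farthest to the robot's left at the start.

How it is judged:
On the way, in this order (a step that is already met when the one before it is completed fails the run):
1. the box is lifted off the worktop with the tag still in it (height (world z) of box_center above 0.08 m and distance between tag_center and box_center below 0.09 m), for 0.1 s.
2. the tag lies in the bowl while the box is still held up (horizontal distance between tag_center and brown_bowl below 0.055 m and height (world z) of tag_center below 0.06 m and height (world z) of box_center above 0.08 m), for 0.1 s.
At the end, for the whole second after the job is handed in: The tag lies at rest in the bowl (within 55 mm of its axis, below 60 mm height); the box stands at rest and released on the worktop, slot side down (within 0.1 rad of level), not touching the bowl; the bowl is upright and within 60 mm of where it stood (horizontal distance between tag_center and brown_bowl below 0.055 m and height (world z) of tag_center below 0.06 m and linear speed of each of key_tag, slot_box below 0.03 m/s and height (world z) of box_center between 0.03 and 0.042 m and angle between box_center's own z axis and vertical below 0.1 rad and contact force between slot_box and brown_bowl below 0.1 N and angle between brown_bowl's own z axis and vertical below 0.15 rad and distance of brown_bowl from where it was at the start of the episode below 0.06 m).
It fails at once if the tag falls beside the bowl (distance between tag_center and box_center above 0.1 m and horizontal distance between tag_center and brown_bowl above 0.085 m and height (world z) of tag_center below 0.03 m).
It fails at once if the bowl is tipped (angle between brown_bowl's own z axis and vertical above 0.5 rad).
It fails at once if a bystander is moved more than 40 mm (distance of any of blender_cup, sport_lid, scraper, soup_tin, jam_jar from where it was at the start of the episode above 0.04 m).
It also fails if it takes over 64 s, if anything falls off the work surface, if the arm or the gripper's body presses on something with over 40 N, if the wrist force passes 120 N, or if a joint passes its speed limit or range.

ROBOT

A 6-joint arm with a two-finger parallel gripper is mounted at the origin on a cart in front of the work surface, level with it; the furniture and walls round the work are solid. World frame = base frame: x ahead of the robot, y to its left, z up, the work surface at z = 0. Lengths are in m, angles in rad, forces in N, time in s.
With the tool pointing down it reaches from about 0.225 to 0.875 m from the base axis. Payload 3.4 kg.
Tool frame: the origin (TCP) lies at the very end of the fingers, on their centre line; the grasp point (between the pads) lies 19 mm behind it (manip.hold_point_z is the distance from the TCP to the grasp point, in m); z points along the fingers, y is the line along which they close (so a half turn about z gives the same grasp; the last joint's range is limited). The gripper opens to 85 mm and grips with 20 to 120 N. Pads are 22 mm wide; open, the fingers measure 114 mm over their backs; the gripper's body (76 mm by 85 mm) begins 54 mm behind the grasp point. The pads swing forward as they close: fully open they stand 13 mm farther back than shut.
Start: joints at [1.114, 0.276, 1.505, -0, 1.361, -0.121], TCP at [0.189, 0.543, 0.231] pointing down, gripper open.
Joint ranges: [-2.89, 2.89], [-0.75, 2.08], [0.22, 2.7], [-1.18, 4.32], [0.11, 2.71], [-2.7, 2.7]. Speed limits (rad/s): [2.57, 2.57, 3.14, 3.14, 3.14, 3.14].

INTERFACE

Orientations are given as a unit quaternion [w, x, y, z].
In Python, from rig import readout, viewer, order, manip gives the robot as it stands. The module is installed in compiled form; this text tells all that it offers.
- The arm moves only by the tool send_rows, never from a script. Its arguments are lists of equal length, an entry for each row: "xyz": the shift along the world's x, y, z in m, a list of three; "delta_rot": the turn, a rotation vector about the world's x, y, z in degrees, a list of three. In form: {"xyz": [[tx, ty, tz], ...], "delta_rot": [[wx, wy, wz], ...]}. A call has 1 to 12 rows; each row shifts and turns the commanded pose from where the row before left it; what a row does not reach is not made up. A row lasts 1/10 s, in which the tool goes at most 50 mm and 8.59 degrees, less where a joint would pass 70% of its speed; a pose out of reach is approached as far as the arm can. A call with a gripper value outside its range is refused whole. "gripper" is the finger opening in m, from 0 to 0.0854, set as the call begins (left out, the last holds). The fingers move at their own pace and stop on an object; "force" is the grip in N (left out, the last holds). Time passes only in rows, so rows that do not move let the fingers close. It gives the time, the measured TCP pose, the force, the opening and the grip force at its end, in the units of the state.
- readout.get_state(): the state, without advancing time (a new reading comes with each control period).
- viewer.get_image(name): name is "scene" or "top" or "wrist"; returns a dict with "color" (400x640x3 uint8, red, green, blue), "depth" (400x640 float32, m along the optical axis (not along the pixel's ray), 0 where there is no reading), "K" (3x3 intrinsics, pixels), "camera_from_world" (4x4, takes a point from world to camera coordinates). Camera axes: x right, y up, looking along -z (the intrinsics and any distortion apply to the point x, -y, -z); pixel columns grow to the right and rows downward; lengths in m; the calibration is good to about 2 mm. A picture is of the moment at which its call begins.
- order.sign_off(): hands the job in; it is judged then, once.
The state is a dict: "clock": time; "qpos": joint angles; "qd": joint speeds; "effort": joint torques, N m; "position": TCP position; "ee_rot": TCP orientation; "contact_force": force on the tool from outside, world axes, zero at the start; "moment": the same for the moment, N m; "width": finger opening in m; "gripper_force": force on a finger pad.
Only numpy, scipy, OpenCV 4.12 (cv2) and the standard library are available. Lean on these libraries where they do the work, as an engineer would, in place of code of your own. Each camera call takes 0.05 s, during which the arm holds its last target. There are 200 camera calls.

## Working session

There is one attempt and no reset: what is moved stays moved. The work goes in short steps, Python scripts to look and compute and a tool call to move; the robot and the scene stay as the last step left them, time stands still between calls to the robot, and variables do not carry over. Pictures are saved under pics/ and viewed, at most 10 in all, crops included, and the job is handed in when it is done.

Besides the shell and the picture viewer there is one more tool, called as name(argument=value, ...) on one line, values as JSON. send_rows: Moves the arm, as the interface text tells. Its arguments: {"type":"object","properties":{"xyz":{"type":"array"},"delta_rot":{"type":"array"},"gripper":{"type":"number"},"force":{"type":"number"}},"required":["xyz","delta_rot"]}

```bash
mkdir -p pics
cat > h.py <<'E'
import numpy as np, cv2
from rig import readout, viewer, order, manip
def snap(n,f=None):
    im=viewer.get_image(n)
    if f: cv2.imwrite('pics/'+f,im['color'][:,:,::-1])
    return im
def world(im,u,v,z=None):
    """pixel arrays -> world points, by depth or onto plane z"""
    K=im['K'];T=np.linalg.inv(im['camera_from_world'])
    u=np.atleast_1d(u).astype(float);v=np.atleast_1d(v).astype(float)
    r=np.stack([(u-K[0,2])/K[0,0],-(v-K[1,2])/K[1,1],-np.ones_like(u)],1)@T[:3,:3].T
    if z is None: s=im['depth'][v.astype(int),u.astype(int)]
    else: s=(z-T[2,3])/r[:,2]
    return T[:3,3]+r*s[:,None]
E
python3 - <<'E'
from h import *
a=snap('scene','s1.png');b=snap('top','t1.png')
for i in (a,b): print(i['K'],np.linalg.inv(i['camera_from_world']).round(3))
print(readout.get_state(), manip.hold_point_z)
np.savez('t1.npz',**b);np.savez('s1.npz',**a)
E
```

```text
[[410.88621223   0.         317.82285546]
 [  0.         410.88621223 205.20403527]
 [  0.           0.           1.        ]] [[ 0.488  0.503 -0.714 -0.23 ]
 [-0.873  0.293 -0.39  -0.502]
 [ 0.013  0.813  0.582  0.714]
 [ 0.     0.     0.     1.   ]]
[[416.84248766   0.         319.06338502]
 [  0.         416.84248766 201.54725746]
 [  0.           0.           1.        ]] [[ 0.02   0.995 -0.094  0.461]
 [-1.     0.019 -0.007 -0.068]
 [-0.005  0.094  0.996  1.155]
 [ 0.     0.     0.     1.   ]]
{'clock': 0.1, 'qpos': array([ 1.11402851e+00,  2.76499935e-01,  1.50599381e+00, -6.33637615e-06,
        1.36070878e+00, -1.20989912e-01]), 'qd': array([-0.00105463, -0.00068456, -0.00308517, -0.00099025,  0.00014972,
        0.00072776]), 'effort': array([ 2.67213354e-04, -4.17698622e+01, -2.46404260e+01, -3.66190861e-04,
        5.85827802e-03,  1.04150945e-05]), 'position': array([0.1892575 , 0.542463  , 0.23054943]), 'ee_rot': array([-2.26339294e-04,  1.67100649e-01,  9.85939514e-01, -7.72467080e-04]), 'contact_force': array([ 0.36280344, -0.11397697, -0.16212346]), 'moment': array([0.02609638, 0.00901068, 0.04114659]), 'gripper_force': 0.0, 'width': 0.08514305119627244} 0.0187
```

View pics/s1.png

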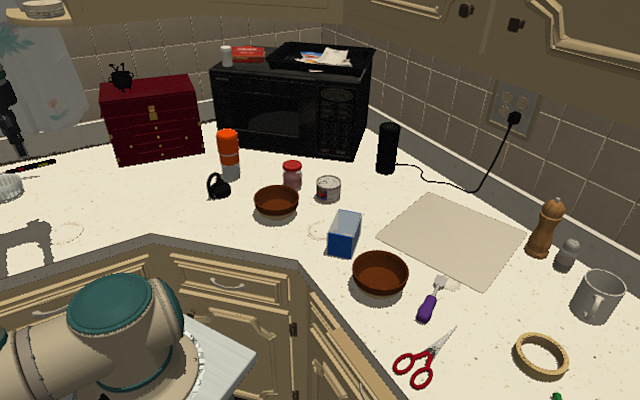

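View pics/t1.png

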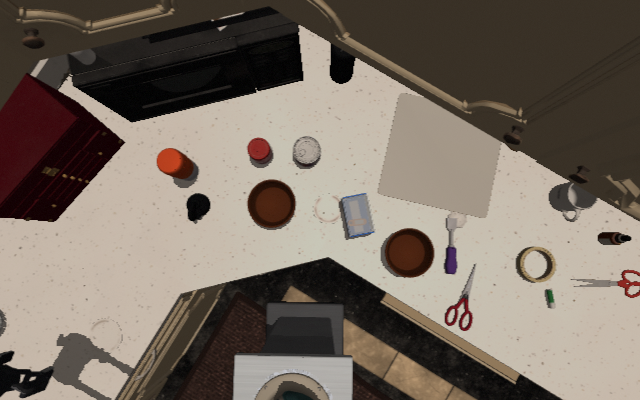

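The scene view shows the box at (345,233). In the top view the box is at (357,216) and the left-hand bowl, my target, at (272,204). The look-alike bowl is at (409,253). Next I measure the box's top face and the bowl rim.

Run:
```python
from h import *
b=dict(np.load('t1.npz'));c=b['color'];hsv=cv2.cvtColor(c,cv2.COLOR_RGB2HSV)
vv,uu=np.mgrid[0:400,0:640]
P=world(b,uu.ravel(),vv.ravel()).reshape(400,640,3)
reg=(uu>325)&(uu<385)&(vv>180)&(vv<250)
m=(reg&(P[:,:,2]>.06)&(P[:,:,2]<.085))
print('top px',m.sum(),np.median(P[m][:,2]) if m.any() else None)
if m.any():
    r=cv2.minAreaRect((P[m][:,:2]*1000).astype(np.float32));print('depth rect',r)
m2=(reg&(hsv[:,:,0]>95)&(hsv[:,:,0]<125)&(hsv[:,:,1]>50)).astype(np.uint8)
n,l,s,_=cv2.connectedComponentsWithStats(m2);print(s[1:][s[1:,4]>20])
pts=np.argwhere(m2>0)[:,::-1]
W=world(b,pts[:,0],pts[:,1],.072);print('blue plane rect',cv2.minAreaRect((W[:,:2]*1000).astype(np.float32)))
reg=(uu>235)&(uu<310)&(vv>165)&(vv<240)
bm=(reg&(c.max(2)<140)&(hsv[:,:,1]>120)).astype(np.uint8)
k=max(cv2.findContours(bm,0,1)[0],key=cv2.contourArea)[:,0]
print('bowl rim',cv2.minEnclosingCircle((world(b,k[:,0],k[:,1],.057)[:,:2]*1000).astype(np.float32)))
m=reg&(P[:,:,2]>.045)&(P[:,:,2]<.07);q=P[m][:,:2]*1000
print('bowl depth',cv2.minEnclosingCircle(q.astype(np.float32)),P[m][:,2].max())
for name,u,v in (('cup',172,160),('jar',259,147),('tin',306,150),('bowl2',409,253),('lid',198,206)): print(name,P[v,u].round(3))
cv2.imwrite('pics/c1.png',cv2.resize(c[175:255,230:390,::-1],None,fx=5,fy=5,interpolation=cv2.INTER_CUBIC))
```

```text
top px 1064 0.07110075550740313
depth rect ((531.7462768554688, -163.36953735351562), (105.88477325439453, 68.3953857421875), 12.312695503234863)
[[343 193  23   5  31]
 [350 232  24   5  34]]
blue plane rect ((530.9139404296875, -160.87844848632812), (106.15833282470703, 60.488250732421875), 12.093401908874512)
bowl rim ((557.5830078125, 67.33465576171875), 63.341270446777344)
bowl depth ((558.5206909179688, 66.02266693115234), 64.4526596069336) 0.06135869708745778
cup [0.649 0.298 0.159]
jar [0.702 0.1   0.083]
tin [ 0.703 -0.022  0.053]
bowl2 [ 0.433 -0.308  0.006]
lid [0.547 0.262 0.051]
```

View pics/c1.png

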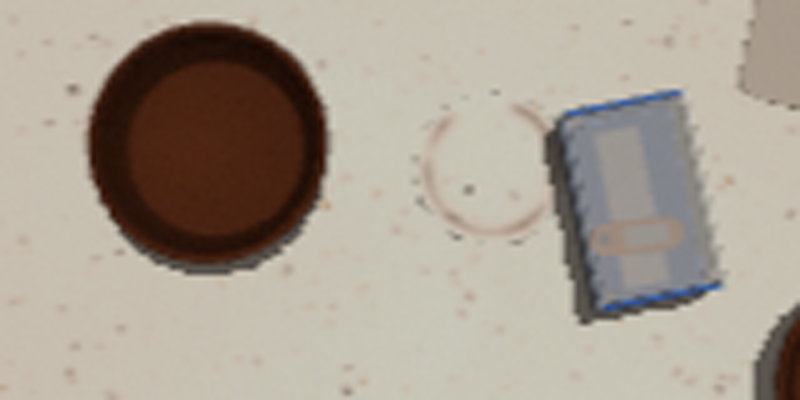

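The box is centred at (0.532, -0.163) with a yaw of 12.3°, and its top at 71 mm and 106x68 size agree with what's given. The bowl is at (0.558, 0.067) with a 64 mm rim radius. The crop shows the tag crosswise near the box's -x end. I'm moving above the box now.

send_rows(xyz=[[0.019,-0.0392,-0.001],[0.019,-0.0392,-0.001],[0.019,-0.0392,-0.001],[0.019,-0.0392,-0.001],[0.019,-0.0392,-0.001],[0.019,-0.0392,-0.001],[0.019,-0.0392,-0.001],[0.019,-0.0392,-0.001],[0.019,-0.0392,-0.001],[0.019,-0.0392,-0.001],[0.019,-0.0392,-0.001],[0.019,-0.0392,-0.001]], delta_rot=[[0,0,-8.25],[0,0,-8.25],[0,0,-8.25],[0,0,-8.25],[0,0,-8.25],[0,0,-8.25],[0,0,-8.25],[0,0,-8.25],[0,0,-8.25],[0,0,-8.25],[0,0,-8.25],[0,0,-8.25]], gripper=0.085, force=60)

```text
clock: 1.3
position: [0.4177, 0.0708, 0.2191]
ee_rot: [-0.0, 0.86, 0.511, 0.0]
contact_force: [1.4, 0.1, -0.1]
width: 0.085
gripper_force: 0.0
```

send_rows(xyz=[[0.019,-0.0392,-0.001],[0.019,-0.0392,-0.001],[0.019,-0.0392,-0.001],[0.019,-0.0392,-0.001],[0.019,-0.0392,-0.001],[0.019,-0.0392,-0.001],[0,0,0],[0,0,0],[0,0,0]], delta_rot=[[0,0,-8.25],[0,0,-8.25],[0,0,-8.25],[0,0,-8.25],[0,0,-8.25],[0,0,-8.25],[0,0,0],[0,0,0],[0,0,0]])

```text
clock: 2.2
position: [0.5306, -0.1616, 0.2129]
ee_rot: [-0.001, 0.994, 0.107, -0.001]
contact_force: [-1.2, -0.2, -0.0]
width: 0.0852
gripper_force: 0.0
```

```bash
cat >> h.py <<'E'
from scipy.spatial.transform import Rotation as R
def pose():
    s=readout.get_state();M=R.from_quat(s['ee_rot'],scalar_first=True).as_matrix()
    print('t',round(s['clock'],2),'tcp',s['position'].round(4),'ydir',np.degrees(np.arctan2(M[1,1],M[0,1])).round(2),'z',M[:,2].round(4),'q',s['qpos'].round(2),'F',s['contact_force'].round(1),'w',round(s['width'],4),s['gripper_force'])
    return s,M
E
python3 - <<'E'
from h import *
pose()
a=snap('wrist','w1.png')
E
```

```text
t 2.2 tcp [ 0.5306 -0.1616  0.2129] ydir -77.67 z [-0.0015  0.0011 -1.    ] q [-0.42  0.26  1.58  0.    1.31  0.93] F [-1.2 -0.2 -0. ] w 0.0852 0.0
```

View pics/w1.png

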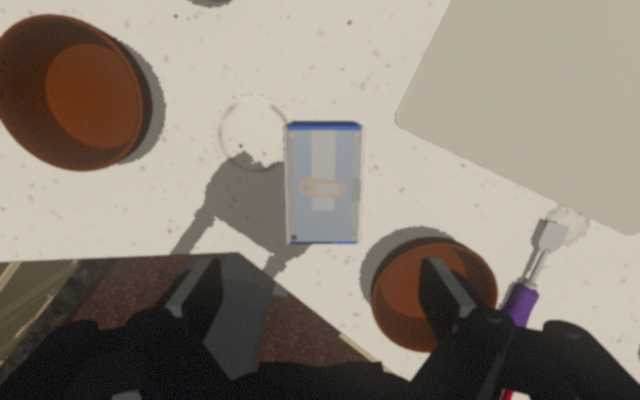

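The wrist view shows the box lined up with the tool's axes, its top face centred at (324,183). The tag is crosswise at (322,188). I'm going down to grip.

send_rows(xyz=[[0.0014,-0.002,-0.03],[0,0,-0.04],[0,0,-0.04],[0,0,-0.03],[0,0,-0.02],[0,0,-0.015],[0,0,-0.01],[0,0,-0.009],[0,0,0],[0,0,0],[0,0,0]], delta_rot=[[0,0,0],[0,0,0],[0,0,0],[0,0,0],[0,0,0],[0,0,0],[0,0,0],[0,0,0],[0,0,0],[0,0,0],[0,0,0]])

```text
clock: 3.35
position: [0.5335, -0.1649, 0.0202]
ee_rot: [0.0, 0.994, 0.107, 0.001]
contact_force: [0.7, -0.5, -1.0]
width: 0.0847
gripper_force: 0.0
```

send_rows(xyz=[[0,0,0],[0,0,0],[0,0,0],[0,0,0],[0,0,0],[0,0,0],[0,0,0],[0,0,0]], delta_rot=[[0,0,0],[0,0,0],[0,0,0],[0,0,0],[0,0,0],[0,0,0],[0,0,0],[0,0,0]], gripper=0.05, force=60)

```text
clock: 4.15
position: [0.5335, -0.1648, 0.0203]
ee_rot: [0.0, 0.994, 0.107, 0.001]
contact_force: [-1.3, 0.4, 5.6]
width: 0.0676
gripper_force: 68.9
```

send_rows(xyz=[[0,0,0.003],[0,0,0.006],[0,0,0.01],[0,0,0.014],[0,0,0.016],[0,0,0.016],[0,0,0.014],[0,0,0.012],[0,0,0.008],[0,0,0.004],[0,0,0.002],[0,0,0]], delta_rot=[[0,0,0],[0,0,0],[0,0,0],[0,0,0],[0,0,0],[0,0,0],[0,0,0],[0,0,0],[0,0,0],[0,0,0],[0,0,0],[0,0,0]])

```text
clock: 5.35
position: [0.5327, -0.1646, 0.1241]
ee_rot: [-0.0, 0.994, 0.107, -0.0]
contact_force: [0.6, -0.7, -2.8]
width: 0.0671
gripper_force: 68.0
```

send_rows(xyz=[[0.0002,0.002,0],[0.0004,0.004,0],[0.0008,0.007,0],[0.001,0.01,0],[0.0015,0.013,0],[0.0018,0.016,0],[0.002,0.018,0],[0.0022,0.02,0],[0.0022,0.02,0],[0.0022,0.02,0],[0.0022,0.02,0],[0.002,0.018,0]], delta_rot=[[0,0,0],[0,0,0],[0,0,0],[0,0,0],[0,0,0],[0,0,0],[0,0,0],[0,0,0],[0,0,0],[0,0,0],[0,0,0],[0,0,0]])

```text
clock: 6.55
position: [0.5512, 0.0057, 0.1244]
ee_rot: [-0.0, 0.994, 0.107, 0.0]
contact_force: [0.8, 0.1, -3.6]
width: 0.0679
gripper_force: 68.0
```

send_rows(xyz=[[0.0018,0.016,0],[0.0017,0.015,0],[0.0014,0.013,0],[0.0011,0.01,0],[0.0008,0.007,0],[0.0006,0.005,0],[0.0004,0.003,0],[0,0,0],[0,0,0],[0,0,0]], delta_rot=[[0,0,0],[0,0,0],[0,0,0],[0,0,0],[0,0,0],[0,0,0],[0,0,0],[0,0,0],[0,0,0],[0,0,0]])

```text
clock: 7.55
position: [0.5592, 0.0719, 0.1243]
ee_rot: [0.0, 0.994, 0.107, -0.0]
contact_force: [0.0, -0.4, -2.4]
width: 0.0675
gripper_force: 68.0
```

Run:
```python
from h import *
pose()
a=snap('scene');w=snap('wrist')
A=cv2.resize(a['color'][130:250,220:380],None,fx=4,fy=4,interpolation=cv2.INTER_CUBIC)[:, :400]
cv2.imwrite('pics/m1.png',np.vstack([cv2.resize(a['color'][140:240,230:380],(480,300),interpolation=cv2.INTER_CUBIC),cv2.resize(w['color'],(480,300))])[:,:,::-1])
```

```text
t 7.55 tcp [0.5592 0.0719 0.1243] ydir -77.77 z [-0.e+00 -3.e-04 -1.e+00] q [ 0.    0.34  1.69 -0.    1.11  1.36] F [ 0.  -0.4 -2.4] w 0.0675 68.03481817245483
```

View pics/m1.png

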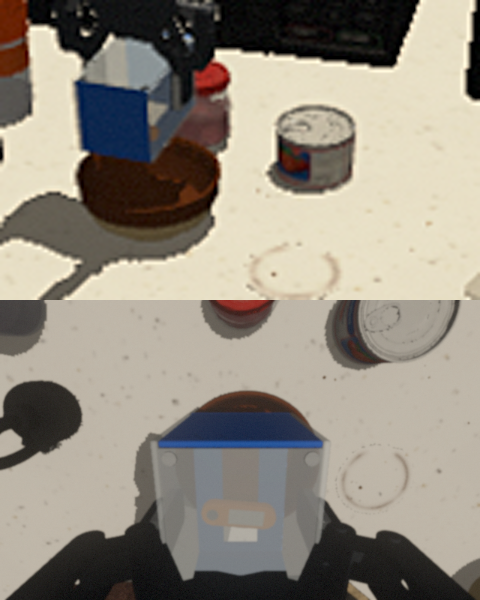

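The wrist view shows the box held level over the bowl with the tag crosswise at (240,515). I'm tipping it towards the +x+y corner.

send_rows(xyz=[[0,-0.003,0],[0,-0.003,0],[0,0,0],[0,0,0],[0,0,0],[0,0,0],[0,0,0],[0,0,0]], delta_rot=[[-5.9,3.8,0],[-5.9,3.8,0],[-5.9,3.8,0],[-5.9,3.8,0],[0,0,0],[0,0,0],[0,0,0],[0,0,0]])

```text
clock: 8.45
position: [0.5589, 0.0653, 0.1254]
ee_rot: [0.188, 0.965, 0.103, -0.152]
contact_force: [-0.2, -0.4, -3.0]
width: 0.0672
gripper_force: 68.6
```

```bash
cat >> h.py <<'E'
def tag(w=None):
    """tag in box frame (mm, deg) from the wrist view; box x=-tool... via TCP pose"""
    w=w or viewer.get_image('wrist');s,M=pose();c=w['color'];h=cv2.cvtColor(c,cv2.COLOR_RGB2HSV)
    m=((h[:,:,0]>5)&(h[:,:,0]<20)&(c[:,:,0].astype(int)-c[:,:,2]>35)&(c[:,:,0]>140)).astype(np.uint8)
    m[:200]=0
    m=cv2.morphologyEx(m,cv2.MORPH_CLOSE,np.ones((9,9)))
    k=cv2.findContours(m,0,1)[0]
    if not k: print('no tag');return w
    k=max(k,key=cv2.contourArea)[:,0];K=w['K'];T=np.linalg.inv(w['camera_from_world'])
    r=np.stack([(k[:,0]-K[0,2])/K[0,0],-(k[:,1]-K[1,2])/K[1,1],-np.ones(len(k))],1)@T[:3,:3].T
    o=M.T@(T[:3,3]-s['position']);r=r@M      # tool frame
    zt=0.020-0.011                            # tag's top, ahead of TCP
    q=o+r*((zt-o[2])/r[:,2])[:,None]
    b=(q[:,:2]*[1,-1]*1000).astype(np.float32) # tool x ~ box x, tool y ~ -box y
    print('px',k.mean(0),'rect',cv2.minAreaRect(b)); return w
E
python3 - <<'E'
from h import *
w=tag(); cv2.imwrite('pics/w2.png',w['color'][:,:,::-1])
E
```

```text
t 8.5 tcp [0.5589 0.0654 0.1254] ydir -74.29 z [-0.2537 -0.3945 -0.8832] q [ 0.21  0.54  1.46 -0.34  1.5   1.65] F [-0.5  0.1 -2.6] w 0.0674 68.6414122581482
px [275.57731959 234.32989691] rect ((11.35933780670166, 19.15472984313965), (15.10871410369873, 27.814228057861328), 70.76484680175781)
```

View pics/w2.png

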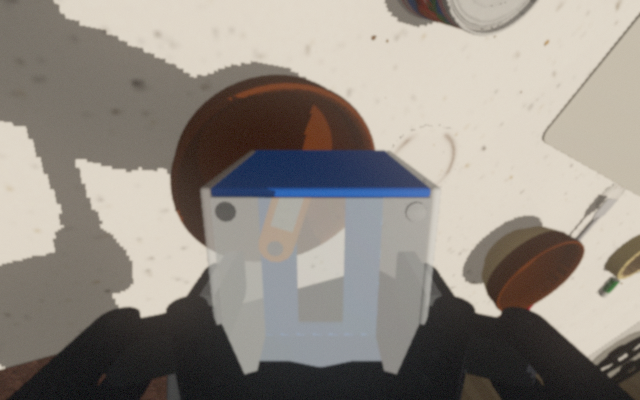

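The wrist view shows the tag at the +x end, from (275,245) to (290,205), now about 20° off the slot and lying on the +y ledge. I'm tipping to the opposite corner.

send_rows(xyz=[[0,0,0],[0,0,0],[0,0,0],[0,0,0],[0,0,0],[0,0,0],[0,0,0],[0,0,0],[0,0,0],[0,0,0],[0,0,0],[0,0,0]], delta_rot=[[5.9,-3.8,0],[5.9,-3.8,0],[5.9,-3.8,0],[5.9,-3.8,0],[5.9,-3.8,0],[5.9,-3.8,0],[5.9,-3.8,0],[5.9,-3.8,0],[0,0,0],[0,0,0],[0,0,0],[0,0,0]])

```text
clock: 9.7
position: [0.5599, 0.067, 0.1251]
ee_rot: [-0.188, 0.965, 0.105, 0.153]
contact_force: [-0.6, -0.8, -3.0]
width: 0.0677
gripper_force: 68.8
```

Run:
```python
from h import *
w=tag(); t=snap('top')
cv2.imwrite('pics/w3.png',np.vstack([cv2.resize(w['color'],(480,300)),cv2.resize(t['color'][150:250,210:370],(480,300),interpolation=cv2.INTER_CUBIC)])[:,:,::-1])
```

```text
t 9.75 tcp [0.5598 0.0672 0.1249] ydir -74.02 z [ 0.2547  0.3951 -0.8826] q [-0.31  0.26  1.94  0.62  0.9   0.66] F [-0.6  0.8 -2.7] w 0.0669 68.84220957756042
px [460.  248.5] rect ((2.8617687225341797, -69.11811828613281), (0.5410445332527161, 0.0), -173.19894409179688)
```

View pics/w3.png

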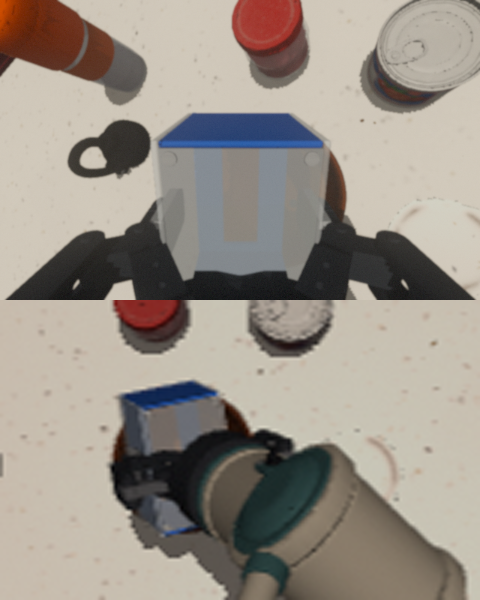

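The tag isn't visible in either view, so it has either dropped or is hidden at the -x end. I'm tipping back to the first corner to find out.

send_rows(xyz=[[0,0,0],[0,0,0],[0,0,0],[0,0,0],[0,0,0],[0,0,0],[0,0,0],[0,0,0],[0,0,0],[0,0,0],[0,0,0],[0,0,0]], delta_rot=[[-5.9,3.8,0],[-5.9,3.8,0],[-5.9,3.8,0],[-5.9,3.8,0],[-5.9,3.8,0],[-5.9,3.8,0],[-5.9,3.8,0],[-5.9,3.8,0],[0,0,0],[0,0,0],[0,0,0],[0,0,0]])

```text
clock: 11.0
position: [0.5589, 0.0655, 0.1253]
ee_rot: [0.188, 0.965, 0.103, -0.152]
contact_force: [-0.9, 0.8, -2.0]
width: 0.0673
gripper_force: 69.0
```

Run:
```python
from h import *
w=tag(); t=snap('top')
cv2.imwrite('pics/w4.png',np.vstack([cv2.resize(w['color'],(480,300)),cv2.resize(t['color'][150:250,210:370],(480,300),interpolation=cv2.INTER_CUBIC)])[:,:,::-1])
```

```text
t 11.05 tcp [0.5589 0.0654 0.1254] ydir -74.29 z [-0.2537 -0.3945 -0.8832] q [ 0.21  0.54  1.46 -0.34  1.5   1.65] F [-0.   0.5 -2.5] w 0.0675 68.99271368980408
px [629.53703704 271.31481481] rect ((-9.956664085388184, -155.44097900390625), (8.355355262756348, 6.7158331871032715), 66.07238006591797)
```

View pics/w4.png

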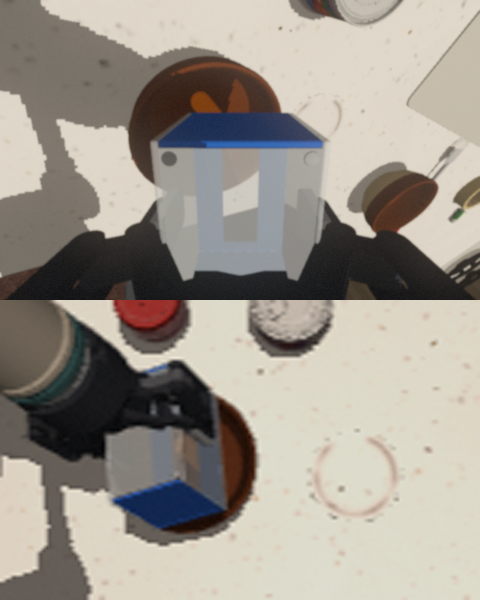

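The tag is now in the bowl, orange at (205,103) in the wrist view, and the box is empty. I'm levelling the box and taking it back to its original spot.

send_rows(xyz=[[0,0,0],[0,0,0],[0,0,0],[0,0,0],[-0.001,-0.01,0],[-0.002,-0.02,0],[-0.003,-0.025,0],[-0.003,-0.03,0],[-0.003,-0.03,0],[-0.003,-0.03,0],[-0.003,-0.03,0],[-0.003,-0.025,0]], delta_rot=[[5.9,-3.8,0],[5.9,-3.8,0],[5.9,-3.8,0],[5.9,-3.8,0],[0,0,0],[0,0,0],[0,0,0],[0,0,0],[0,0,0],[0,0,0],[0,0,0],[0,0,0]])

```text
clock: 12.3
position: [0.5378, -0.1359, 0.1244]
ee_rot: [0.001, 0.994, 0.107, -0.001]
contact_force: [-0.4, -0.4, -2.1]
width: 0.0675
gripper_force: 68.9
```

send_rows(xyz=[[-0.002,-0.016,0],[-0.002,-0.01,0],[-0.001,-0.005,0],[0,0,-0.02],[0,0,-0.02],[0,0,-0.02],[0,0,0],[0,0,0],[0,0,0]], delta_rot=[[0,0,0],[0,0,0],[0,0,0],[0,0,0],[0,0,0],[0,0,0],[0,0,0],[0,0,0],[0,0,0]])

```text
clock: 13.2
position: [0.5342, -0.1647, 0.0655]
ee_rot: [0.001, 0.994, 0.107, 0.001]
contact_force: [0.5, -0.3, -2.6]
width: 0.0674
gripper_force: 68.9
```

Run:
```python
from h import *
pose();t=snap('top');w=snap('wrist')
cv2.imwrite('pics/t5.png',np.vstack([cv2.resize(t['color'][150:260,220:396],(480,300),interpolation=cv2.INTER_CUBIC),cv2.resize(w['color'],(480,300))])[:,:,::-1])
```

```text
t 13.2 tcp [ 0.5342 -0.1647  0.0655] ydir -77.71 z [ 1.9e-03 -9.0e-04 -1.0e+00] q [-0.42  0.39  1.78 -0.    0.97  0.93] F [ 0.5 -0.3 -2.6] w 0.0674 68.87560486793518
```

View pics/t5.png

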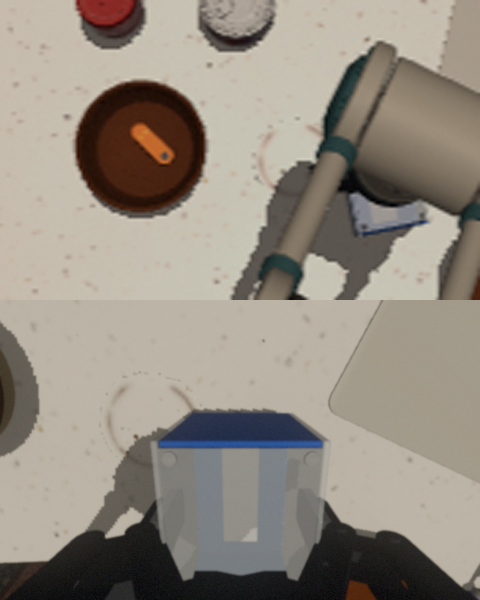

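The top view shows the tag in the bowl at (153,143), and the empty box looks level in the grip. I'm setting it down, releasing and backing off.

send_rows(xyz=[[0,0,-0.015],[0,0,-0.012],[0,0,-0.008],[0,0,-0.005],[0,0,-0.003],[0,0,-0.0015],[0,0,0],[0,0,0]], delta_rot=[[0,0,0],[0,0,0],[0,0,0],[0,0,0],[0,0,0],[0,0,0],[0,0,0],[0,0,0]])

```text
clock: 14.1
position: [0.5334, -0.1648, 0.0203]
ee_rot: [0.0, 0.994, 0.107, 0.0]
contact_force: [-1.2, 0.3, 0.1]
width: 0.0672
gripper_force: 69.3
```

send_rows(xyz=[[0,0,0],[0,0,0],[0,0,0],[0,0,0],[0,0,0],[0,0,0],[0,0,0],[0,0,0]], delta_rot=[[0,0,0],[0,0,0],[0,0,0],[0,0,0],[0,0,0],[0,0,0],[0,0,0],[0,0,0]], gripper=0.085)

```text
clock: 14.9
position: [0.5332, -0.1647, 0.0198]
ee_rot: [0.0, 0.994, 0.107, -0.0]
contact_force: [-0.8, -0.2, -0.6]
width: 0.085
gripper_force: 0.0
```

send_rows(xyz=[[0,0,0.005],[0,0,0.01],[0,0,0.02],[0,0,0.03],[0,0,0.03],[0,0,0.03],[0,0,0.03],[-0.03,0,0.02],[-0.04,0,0],[-0.04,0,0],[-0.04,0,0],[0,0,0]], delta_rot=[[0,0,0],[0,0,0],[0,0,0],[0,0,0],[0,0,0],[0,0,0],[0,0,0],[0,0,0],[0,0,0],[0,0,0],[0,0,0],[0,0,0]])

```text
clock: 16.1
position: [0.378, -0.1631, 0.1953]
ee_rot: [-0.001, 0.994, 0.106, -0.002]
contact_force: [0.5, -0.2, 0.0]
width: 0.085
gripper_force: 0.0
```

Run:
```python
from h import *
pose();t=snap('top');s=snap('scene')
vv,uu=np.mgrid[0:400,0:640]
for i,reg in ((t,(uu>325)&(uu<385)&(vv>180)&(vv<250)),):
    P=world(i,uu.ravel(),vv.ravel()).reshape(400,640,3);m=reg&(P[:,:,2]>.06)&(P[:,:,2]<.085);q=P[m]
    print(m.sum(),np.median(q[:,2]),cv2.minAreaRect((q[:,:2]*1000).astype(np.float32)) if m.any() else 0)
cv2.imwrite('pics/t6.png',np.vstack([cv2.resize(t['color'][130:260,140:400],(600,300),interpolation=cv2.INTER_CUBIC),cv2.resize(s['color'][120:310,190:470],(440,300),interpolation=cv2.INTER_CUBIC).copy()[:, :440] if 0 else cv2.resize(s['color'][120:310,150:530],(600,300),interpolation=cv2.INTER_CUBIC)])[:,:,::-1])
```

```text
t 16.1 tcp [ 0.378  -0.1631  0.1953] ydir -77.84 z [-3.3e-03  7.0e-04 -1.0e+00] q [-0.58  0.06  1.88 -0.    1.21  0.78] F [ 0.5 -0.2  0. ] w 0.085 0.0
1069 0.07107779265818182 ((531.9725952148438, -164.44619750976562), (105.87466430664062, 68.23755645751953), 12.29250717163086)
```

View pics/t6.png

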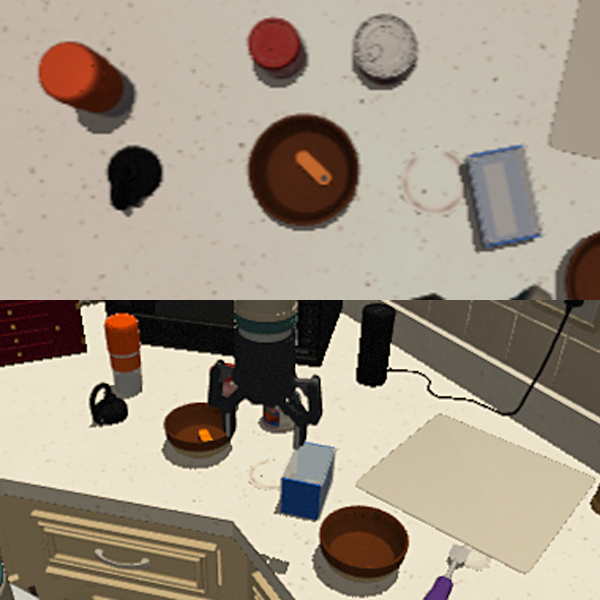

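The tag lies in the bowl at (313,167), the box stands flat where it began at (505,198), and nothing else has moved. I'm handing the job in.

```bash
python3 -c "
from rig import order
print(order.sign_off())"
```

```text
the job is handed in; nothing more can be done
None
```

The job is handed in: the tag is in the left-hand brown bowl, the empty box stands slot-down at its original spot clear of the bowl, and nothing else was visibly moved; the verdict was not shown.

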